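Crank the letter rack to the arrow

ROBOT

A 7-joint arm with a two-finger parallel gripper is mounted at the origin on the work surface. World frame = base frame: x ahead of the robot, y to its left, z up, the work surface at z = 0. Lengths are in m, angles in rad, forces in N, time in s.
With the tool pointing down it reaches from about 0.425 to 0.875 m from the base axis. Payload 4.7 kg.
Tool frame: the origin (TCP) lies midway between the tips of the shut fingers; the grasp point (between the pads) lies ctrl.grasp_offset behind it (ctrl.grasp_offset is the distance from the TCP to the grasp point, in m); z points along the fingers, y is the line along which they close (so a half turn about z gives the same grasp; the last joint's range is limited). The gripper opens to 87 mm and grips with 3 to 60 N. Pads are 19 mm wide; open, the fingers measure 117 mm over their backs; the gripper's body (75 mm by 190 mm) begins 51 mm behind the grasp point.
Start: joints at [0.014, 0.321, -0.07, 1.45, 0.023, 1.371, -0.057], TCP at [0.65, -0, 0.223] pointing down, gripper open.
Joint ranges: [-2.86, 2.86], [-0.3, 2.09], [-1.38, 1.24], [0.06, 2.45], [-1.56, 4.7], [0.09, 2.05], [-2.69, 2.69]. Speed limits (rad/s): [2.57, 2.57, 3.14, 3.14, 3.14, 3.14, 3.14].

INTERFACE

Orientations are given as a rotation vector (axis times angle).
In Python, from bench import ctrl gives the robot as it stands. The module is installed in compiled form; this text tells all that it offers.
- The arm moves only by the tool jog_arm, never from a script. Its argument "moves" is one flat list of numbers, 7 for each row, row after row: the shift along the tool's x, y, z in units of 30 cm (1.0 is 30 cm), then the turn, a rotation vector about the tool's x, y, z in units of 60 degrees (1.0 is 60 degrees), then the gripper's target within -1 to 1 (fully open at 1, half-way at 0, shut at -1). In form: [x, y, z, wx, wy, wz, fingers, x, y, z, wx, wy, wz, fingers, ...]. A call has exactly 8 rows; each row is the pose to reach, as a shift and turn from the pose commanded when the call began, along the tool's axes at that moment; what a row does not reach only later rows make up. A row lasts 1/8 s, in which the tool goes at most 62.5 mm and 10.7 degrees, less where a joint would pass 70% of its speed; a pose out of reach is approached as far as the arm can. A call with a number of a shift or a turn outside -1 to 1 is refused whole. A call with a gripper value outside its range is refused whole. The fingers move at their own pace and stop on an object; "newtons" is the grip in N (left out, the last holds). Time passes only in rows, so rows that repeat a pose let the fingers close, or fill a call up. It gives the time, the measured TCP pose, the force, the opening and the grip force at its end, in the units of the state.
- ctrl.get_state(): the state, without advancing time (a new reading comes with each control period).
- ctrl.get_image(name): name is "scene" or "side" or "wrist"; returns a dict with "pixels" (384x512x3 uint8, red, green, blue), "fx", "fy", "cx", "cy" (pixels), "xyz" and "rotation" of the camera in the world; the wrist camera has in their place "tool_from_camera" (4x4, takes a point from camera to tool coordinates, whose origin is the TCP and whose axes are the flange's). Camera axes: x right, y up, looking along -z (the intrinsics and any distortion apply to the point x, -y, -z); pixel columns grow to the right and rows downward; lengths in m; the calibration is good to about 2 mm. The wrist camera is an equidistant fisheye: a pixel r from the principal point sees the ray r / f radians off the axis. A picture is of the moment at which its call begins: read the wrist's pose just before it. There is no depth.
- ctrl.close_job(): hands the job in; it is judged then, once.
The state is a dict: "time": time; "joint_positions": joint angles; "qd": joint speeds; "joint_torque": joint torques, N m; "position": TCP position; "tool_rot": TCP orientation; "ft_force": force on the tool from outside, world axes, zero at the start; "torque": the same for the moment, N m; "grip_width": opening from 0.0 (shut) to 1.0 (fully open); "grip_force": force on a finger pad.
Only numpy, scipy, OpenCV 4.12 (cv2) and the standard library are available. Lean on these libraries where they do the work, as an engineer would, in place of code of your own. Each camera call takes 0.05 s, during which the arm holds its last target. There are 200 camera calls.

TASK

Set the letter rack to the width marked by the arrow-shaped tab: turn the handwheel by its upright crank handle until the pointer of the sliding end stands at the arrow-shaped tab on the scale (not at the round tab), then let go. Move the sliding end only with the handwheel; do not push it.

Things in the scene. Friction and masses are not known exactly. Their poses are not given: they have to be found in the camera images.
- rack: Letter rack, fixed; bamboo base 110 x 400 x 14 mm. Origin: on the handwheel's vertical axis, at shelf height; z up, y along the rack from the handwheel to the fixed far end (y = 300 mm). Scale along the +x edge (x = 40 to 58 mm). The black three-spoked handwheel, 112 mm across, lies flat on a gearbox; wheel top 85 mm, hub 89 mm up. Sliding end, far end and loose things nearby are below 85 mm.
- crank_grip (a point): Point in the upright wooden crank handle on the handwheel: a sleeve 16 mm in diameter, 89 to 135 mm above the shelf, spinning freely on its pin. The point is 117 mm up, 47 mm from the wheel axis. Clockwise from above moves the sliding end away from the handwheel (+y of the rack), anticlockwise towards it, 50 mm per turn. About 3 N at the handle; it stays where it is left.
- slide: Sliding end of the rack: bamboo upright (86 mm wide, 9 mm thick) on a black carriage, with a flat steel pointer over the scale. Origin: the pointer's tip, 18 mm above the shelf; axes parallel to the rack's. It travels 130 mm along the rack's y, the pointer 120 to 250 mm from the wheel axis.
- arrow_tab: Arrow-shaped steel tab (52 x 39 x 4 mm: triangular head and a stem) clipped on the scale edge, its point towards the scale. Origin: on the stem's line at the edge of the base, 14 mm up; axes parallel to the rack's. The pointer is at the tab when both have the same y in the rack. The other tab is a round disc 28 mm across; either may be nearer the handwheel.
There are look-alikes about, which are no part of the job. Leave any brown or green look-alike of the arrow_tab alone.

How it is judged:
At the end, for the whole second after the job is handed in: The pointer of the sliding end is within 10 mm of the arrow-shaped tab's line along the scale, and the slide is at rest (y of slide in the frame of arrow_tab between -0.01 and 0.01 m and linear speed of slide below 0.005 m/s); the robot touches nothing.
It fails at once if the sliding end is pushed by the gripper or the arm (contact force between slide and the fingers above 2 N or contact force between slide and the arm above 2 N).
It also fails if it takes over 45 s, if anything falls off the work surface, if the arm or the gripper's body presses on something with over 40 N, if the wrist force passes 120 N, or if a joint passes its speed limit or range.

## Working session

There is one attempt and no reset: what is moved stays moved. The work goes in short steps, Python scripts to look and compute and a tool call to move; the robot and the scene stay as the last step left them, time stands still between calls to the robot, and variables do not carry over. Pictures are saved under pics/ and viewed, at most 10 in all, crops included, and the job is handed in when it is done.

Besides the shell and the picture viewer there is one more tool, called after ">>>" as name(argument=value, ...) on one line, values as JSON. jog_arm: Moves the arm, as the interface text tells. Its arguments: {"type":"object","properties":{"moves":{"type":"array"},"newtons":{"type":"number"}},"required":["moves"]}

```bash
mkdir -p pics
python3 - <<'E'
from bench import ctrl
import cv2,numpy as np
s=ctrl.get_state();print(s['time'],s['position'],s['tool_rot'],ctrl.grasp_offset)
for n in("scene","side","wrist"):
    i=ctrl.get_image(n);cv2.imwrite(f"pics/{n}0.png",i["pixels"][:,:,::-1]);print(n,{k:np.round(v,4).tolist() for k,v in i.items() if k!="pixels"})
a=[cv2.imread(f"pics/{n}0.png") for n in("scene","side")]
E
```

```text
0.0 [ 6.49469257e-01 -8.53182790e-05  2.21489561e-01] [-2.22058627e+00 -2.22053612e+00  2.17356131e-03] 0.0187
scene {'fx': 386.8073, 'fy': 386.8073, 'cx': 258.7866, 'cy': 190.8162, 'xyz': [0.8885, 0.0624, 0.618], 'rotation': [0.4857, 0.5238, 1.5514]}
side {'fx': 434.331, 'fy': 434.331, 'cx': 262.8295, 'cy': 192.3687, 'xyz': [0.2398, 0.5074, 0.648], 'rotation': [0.2736, -1.0133, -2.4855]}
wrist {'fx': 297.3186, 'fy': 297.3186, 'cx': 254.8862, 'cy': 193.6013, 'tool_from_camera': [[-0.0003, 0.9668, 0.2555, 0.0697], [1.0, 0.0002, 0.0004, 0.0007], [0.0003, 0.2555, -0.9668, -0.1634], [0.0, 0.0, 0.0, 1.0]]}
```

View pics/scene0.png

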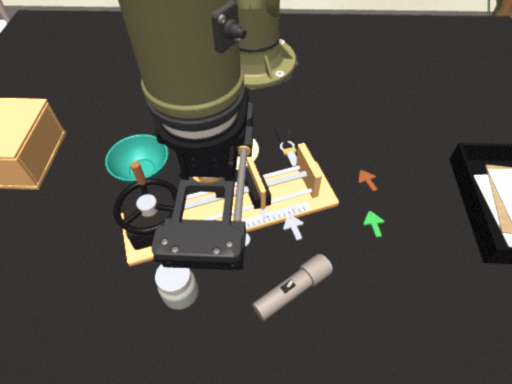

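View pics/side0.png

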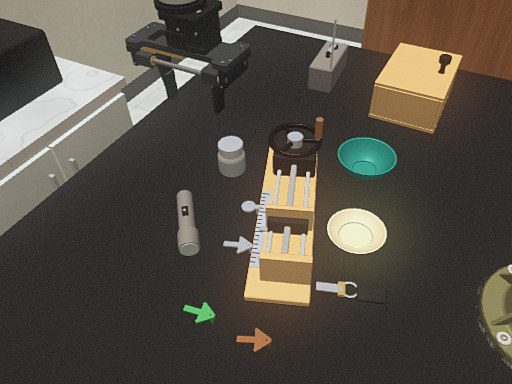

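View pics/wrist0.png

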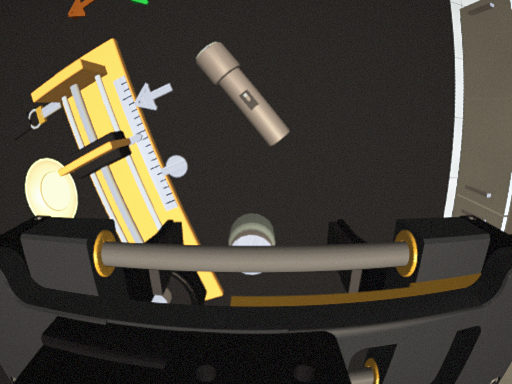

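Scene: hub at about (147,205), crank at (139,172). Side: hub (294,138), crank (319,127), arrow tab (238,244), round tab (249,206). Wrist: arrow tab (155,95), round tab (176,166), pointer near (137,138). I'll enlarge these to get sharper pixels.

```bash
cat > h.py <<'E'
from bench import ctrl
import cv2,numpy as np
from scipy.spatial.transform import Rotation as R
def ray(im,u,v,st=None):
    x,y=(u-im['cx'])/im['fx'],(v-im['cy'])/im['fy']
    if 'tool_from_camera' in im:
        r=np.hypot(x,y);d=np.array([x/r*np.sin(r),-y/r*np.sin(r),-np.cos(r)])
        T=np.array(im['tool_from_camera']);Rt=R.from_rotvec(st['tool_rot'])
        return Rt.apply(T[:3,3])+st['position'],Rt.apply(T[:3,:3]@d)
    return np.array(im['xyz']),R.from_rotvec(im['rotation']).apply([x,-y,-1])
def plane(im,u,v,z,st=None):
    o,d=ray(im,u,v,st);return o+d*(z-o[2])/d[2]
def tri(a,b):
    (o1,d1),(o2,d2)=a,b
    t=np.linalg.lstsq(np.c_[d1,-d2],o2-o1,rcond=None)[0]
    p,q=o1+d1*t[0],o2+d2*t[1];return (p+q)/2,np.linalg.norm(p-q)
E
python3 - <<'E'
import cv2,numpy as np
w=cv2.imread("pics/wrist0.png");s=cv2.imread("pics/side0.png");c=cv2.imread("pics/scene0.png")
f=lambda i,x,y,a,b,k:cv2.resize(i[y:y+b,x:x+a],None,fx=k,fy=k,interpolation=cv2.INTER_CUBIC)
A=f(w,70,70,130,150,4); B=f(s,220,110,130,150,3)[:600,:]; 
B=np.vstack([f(c,95,140,110,120,2.5)[:,:275]]);
S=f(s,220,105,110,200,3)
cv2.imwrite("pics/c1.png",np.hstack([A[:600,:450],S[:600,:330]]))
cv2.imwrite("pics/c2.png",f(c,100,140,130,100,6))
E
```

```text
(no output)
```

View pics/c1.png

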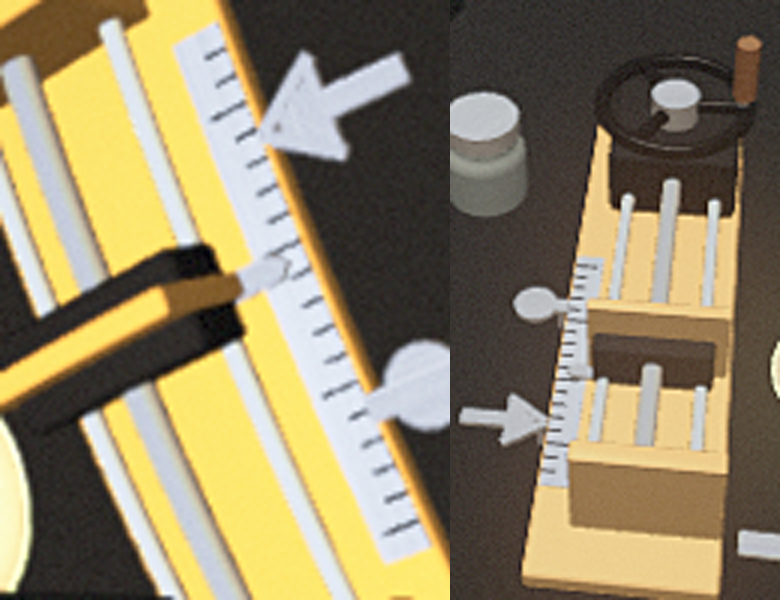

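View pics/c2.png

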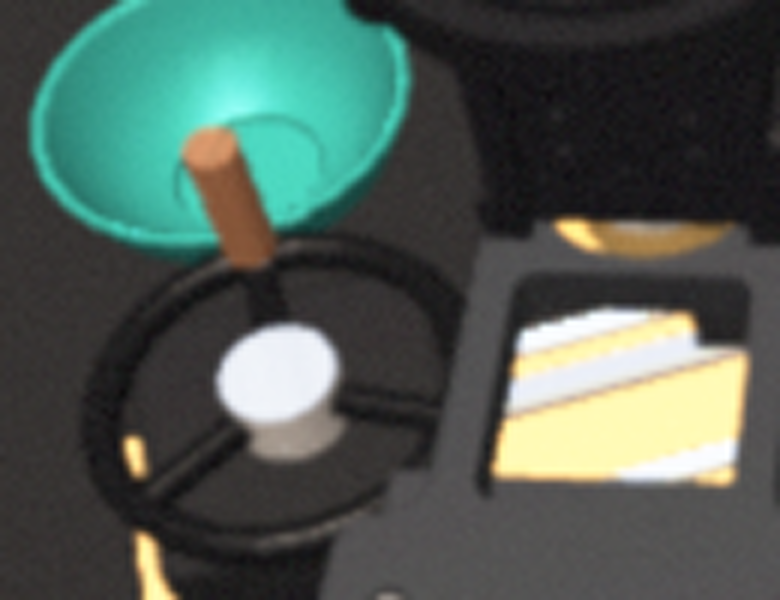

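The crops show the arrow tip at wrist (135,103) and stem end (170,87), with the pointer tip at (141,137). Hub top is at side (295.7,134.3) and scene (146.8,202). Crank top is at side (319.7,119) and scene (135.2,164.2).

```bash
cat > m.py <<'E'
from h import *
st={'position':np.array([0.649469,-0.0000853,0.22149]),'tool_rot':np.array([-2.220586,-2.220536,0.0021736])}
W=ctrl.get_image("wrist");S=ctrl.get_image("side");C=ctrl.get_image("scene")
print(st['position']-ctrl.get_state()['position'])
p=lambda n,x:print(n,np.round(x,4))
hub,e=tri(ray(S,295.7,134.3),ray(C,146.8,202));p('hub',hub);print(e)
p('hubS',plane(S,295.7,134.3,.089));p('hubC',plane(C,146.8,202,.089))
p('crS',plane(S,319.7,119,.135));p('crC',plane(C,135.2,164.2,.135))
f=plane(W,114,40,.014,st);n=plane(W,221,293,.014,st)
tip=plane(W,135,103,.018,st);stem=plane(W,170.2,87,.018,st);ptr=plane(W,141.5,136.7,.019,st);rd=plane(W,175,166.7,.018,st)
tipS=plane(S,253,245.7,.018);stemS=plane(S,224,244,.018);ptrS=plane(S,260.7,228.3,.019)
y=(f-n)/np.linalg.norm(f-n);p('len',np.linalg.norm(f-n));p('yaxis',y);x=np.array([y[1],-y[0],0])
h=plane(S,295.7,134.3,.089)/2+plane(C,146.8,202,.089)/2
for nm,q in dict(tip=tip,stem=stem,ptr=ptr,round=rd,tipS=tipS,stemS=stemS,ptrS=ptrS,far=f,near=n,crS=plane(S,319.7,119,.135),crC=plane(C,135.2,164.2,.135)).items(): print(nm,np.round(q,4),'rack',np.round([(q-h)@x,(q-h)@y],4))
E
python3 m.py
```

```text
[-3.77625743e-04 -3.36501330e-05 -6.87069841e-04]
hub [ 0.5236 -0.1491  0.0915]
0.006045799902086275
hubS [ 0.5244 -0.1562  0.089 ]
hubC [ 0.5244 -0.1473  0.089 ]
crS [ 0.4792 -0.1675  0.135 ]
crC [ 0.4812 -0.1649  0.135 ]
len 0.3899
yaxis [-0.3533  0.9355  0.    ]
tip [0.4956 0.0931 0.018 ] rack [0.0595 0.2392]
stem [0.5441 0.1102 0.018 ] rack [0.1109 0.2381]
ptr [0.5036 0.0487 0.019 ] rack [0.0514 0.1949]
round [0.5473 0.0083 0.018 ] rack [0.078  0.1416]
tipS [0.492  0.0917 0.018 ] rack [0.0557 0.2392]
stemS [0.5411 0.1125 0.018 ] rack [0.1089 0.2413]
ptrS [0.4985 0.0498 0.019 ] rack [0.047  0.1977]
far [0.4615 0.1838 0.014 ] rack [0.0597 0.3361]
near [ 0.5993 -0.181   0.014 ] rack [ 0.0597 -0.0538]
crS [ 0.4792 -0.1675  0.135 ] rack [-0.0479  0.0013]
crC [ 0.4812 -0.1649  0.135 ] rack [-0.0451  0.0029]
```

Run:
```python
from h import *
S=ctrl.get_image("side")
for n,u,v in[('radio front-bottom',322,90),('radio right',343,80),('box front left',372,112),('box front right',436,127),('ant base',332,50)]: print(n,plane(S,u,v,0 if n!='ant base' else .08).round(3))
for z in(.1,.13): print(plane(S,375,89,z).round(3))
for z in(.1,.15,.2,.25): print('anttop',z,plane(S,336,20,z).round(3))
print(ctrl.get_state()['position'],ctrl.get_state()['tool_rot'])
```

```text
radio front-bottom [ 0.588 -0.471  0.   ]
radio right [ 0.555 -0.544  0.   ]
box front left [ 0.435 -0.432  0.   ]
box front right [ 0.277 -0.441  0.   ]
ant base [ 0.596 -0.545  0.08 ]
[ 0.427 -0.378  0.1  ]
[ 0.417 -0.329  0.13 ]
anttop 0.1 [ 0.64  -0.681  0.1  ]
anttop 0.15 [ 0.603 -0.572  0.15 ]
anttop 0.2 [ 0.567 -0.464  0.2  ]
anttop 0.25 [ 0.53  -0.356  0.25 ]
[ 6.49923708e-01 -5.59526479e-06  2.22335317e-01] [-2.22125018e+00 -2.22135832e+00  4.22904048e-04]
```

>>> jog_arm(moves=[-0.19, -0.19, 0, 0, 0, 0, 0.3, -0.38, -0.38, 0, 0, 0, 0.3, -0.553, -0.567, 0, 0, 0, 0, 0.3, -0.553, -0.567, 0, 0, 0, 0, 0.3, -0.553, -0.567, 0.1, 0, 0, 0, 0.3, -0.553, -0.567, 0.18, 0, 0, 0, 0.3, -0.553, -0.567, 0.18, 0, 0, 0, 0.3, -0.553, -0.567, 0.18, 0, 0, 0, 0.3], newtons=15)

```text
invalid input
```

>>> jog_arm(moves=[-0.19, -0.19, 0, 0, 0, 0, 0.3, -0.38, -0.38, 0, 0, 0, 0, 0.3, -0.553, -0.567, 0, 0, 0, 0, 0.3, -0.553, -0.567, 0, 0, 0, 0, 0.3, -0.553, -0.567, 0.1, 0, 0, 0, 0.3, -0.553, -0.567, 0.18, 0, 0, 0, 0.3, -0.553, -0.567, 0.18, 0, 0, 0, 0.3, -0.553, -0.567, 0.18, 0, 0, 0, 0.3], newtons=15)

```text
time: 1.35
position: [0.4806, -0.166, 0.1696]
tool_rot: [2.22, 2.221, 0.001]
ft_force: [0.1, 0.1, 0.2]
grip_width: 0.65
grip_force: 0.0
```

Run:
```python
from h import *
st=ctrl.get_state();a=ctrl.get_image("wrist");b=ctrl.get_image("side")
cv2.imwrite("pics/w1.png",a['pixels'][:,:,::-1]);cv2.imwrite("pics/s1.png",b['pixels'][:,:,::-1])
cv2.imwrite("pics/c3.png",cv2.resize(np.hstack([a['pixels'],b['pixels'][:,200:430]])[:,:,::-1],None,fx=1.07,fy=1.07))
```

```text
(no output)
```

View pics/c3.png

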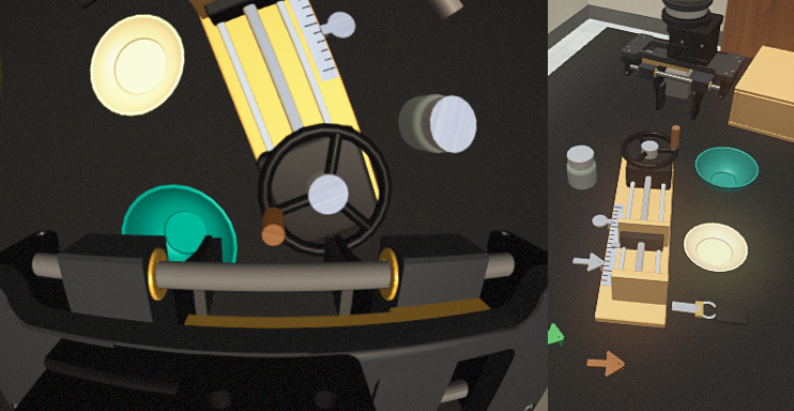

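The wrist view shows the hub top at raw pixel (306.5,181.3) and the crank top at (255,220.6), centred between the fingers. I'll compute both.

Run:
```python
from h import *
st=ctrl.get_state();a=ctrl.get_image("wrist")
h=plane(a,306.5,181.3,.089,st);c=plane(a,255.1,220.6,.135,st)
print(h,c,np.linalg.norm((h-c)[:2]),st['position'])
```

```text
[ 0.52550088 -0.15011845  0.089     ] [ 0.48170604 -0.1685197   0.135     ] 0.04750362226752807 [ 0.48085848 -0.16603999  0.16988884]
```

>>> jog_arm(moves=[-0.007, 0.003, 0.1, 0, 0, 0, 0.3, -0.007, 0.003, 0.2, 0, 0, 0, 0.3, -0.007, 0.003, 0.235, 0, 0, 0, 0.3, -0.007, 0.003, 0.235, 0, 0, 0, 0.3, -0.007, 0.003, 0.235, 0, 0, 0, -1, -0.007, 0.003, 0.235, 0, 0, 0, -1, -0.007, 0.003, 0.235, 0, 0, 0, -1, -0.007, 0.003, 0.235, 0, 0, 0, -1], newtons=15)

```text
time: 2.5
position: [0.481, -0.1681, 0.0984]
tool_rot: [2.221, 2.221, 0.0]
ft_force: [0.2, 0.9, 0.8]
grip_width: 0.283
grip_force: 0.0
```

Run:
```python
import numpy as np
t0=-157.4
P=lambda a:.047*np.array([np.sin(np.radians(a)),np.cos(np.radians(a))])/.3  # tool x=world y, tool y=world x
for s,n,d in((0,6,18),(108,8,17),(244,4,17.25)):
    print(s,[np.round(P(t0-s-d*k)-P(t0-s),3).tolist() for k in range(1,n+1)])
```

```text
0 [[0.048, -0.012], [0.097, -0.008], [0.142, 0.011], [0.179, 0.043], [0.205, 0.084], [0.216, 0.132]]
108 [[-0.003, 0.046], [-0.02, 0.089], [-0.048, 0.126], [-0.086, 0.153], [-0.13, 0.167], [-0.176, 0.168], [-0.221, 0.155], [-0.26, 0.13]]
244 [[-0.03, -0.036], [-0.048, -0.079], [-0.053, -0.126], [-0.043, -0.172]]
```

>>> jog_arm(moves=[0, 0, 0, 0, 0, 0, -1, 0, 0, 0, 0, 0, 0, -1, 0.048, -0.012, 0, 0, 0, 0, -1, 0.097, -0.008, 0, 0, 0, 0, -1, 0.142, 0.011, 0, 0, 0, 0, -1, 0.179, 0.043, 0, 0, 0, 0, -1, 0.205, 0.084, 0, 0, 0, 0, -1, 0.216, 0.132, 0, 0, 0, 0, -1])

```text
time: 3.5
position: [0.5197, -0.1037, 0.0981]
tool_rot: [-2.221, -2.222, 0.005]
ft_force: [-3.3, -7.7, 2.2]
grip_width: 0.175
grip_force: 15.0
```

>>> jog_arm(moves=[-0.003, 0.046, 0, 0, 0, 0, -1, -0.02, 0.089, 0, 0, 0, 0, -1, -0.048, 0.126, 0, 0, 0, 0, -1, -0.086, 0.153, 0, 0, 0, 0, -1, -0.13, 0.167, 0, 0, 0, 0, -1, -0.176, 0.168, 0, 0, 0, 0, -1, -0.221, 0.155, 0, 0, 0, 0, -1, -0.26, 0.13, 0, 0, 0, 0, -1])

```text
time: 4.5
position: [0.56, -0.1816, 0.0982]
tool_rot: [2.22, 2.221, 0.002]
ft_force: [0.5, 4.6, 2.2]
grip_width: 0.176
grip_force: 15.0
```

>>> jog_arm(moves=[-0.03, -0.036, 0, 0, 0, 0, -1, -0.048, -0.079, 0, 0, 0, 0, -1, -0.053, -0.126, 0, 0, 0, 0, -1, -0.043, -0.172, 0, 0, 0, 0, -1, -0.043, -0.172, 0, 0, 0, 0, -1, -0.043, -0.172, 0, 0, 0, 0, -1, -0.043, -0.172, 0, 0, 0, 0, -1, -0.043, -0.172, 0, 0, 0, 0, -1])

```text
time: 5.5
position: [0.5076, -0.1946, 0.0981]
tool_rot: [-2.222, -2.221, 0.001]
ft_force: [-3.0, 0.1, 4.4]
grip_width: 0.175
grip_force: 15.0
```

Run:
```python
from h import *
b=ctrl.get_image("side");p=b['pixels'][:,:,::-1];cv2.imwrite("pics/s2.png",p)
cv2.imwrite("pics/c4.png",cv2.resize(p[105:305,215:345],None,fx=3,fy=3,interpolation=cv2.INTER_CUBIC))
```

```text
(no output)
```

View pics/c4.png

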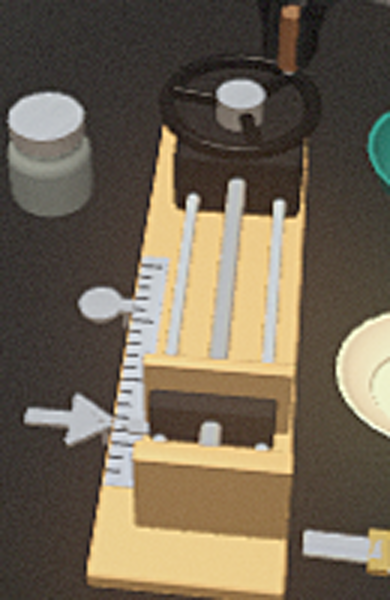

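The side view shows the pointer within a few mm of the arrow tab, at crop (128,429) against the tab line at about 425. I'll release and check from the wrist camera.

>>> jog_arm(moves=[0, 0, 0, 0, 0, 0, 0.2, 0, 0, 0, 0, 0, 0, 0.2, 0, 0, 0, 0, 0, 0, 0.2, 0, 0, 0, 0, 0, 0, 0.2, 0, 0, -0.1, 0, 0, 0, 0.2, 0, 0, -0.25, 0, 0, 0, 0.2, 0, 0, -0.41, 0, 0, 0, 0.2, 0, 0, -0.41, 0, 0, 0, 0.2])

```text
time: 6.55
position: [0.5104, -0.195, 0.2257]
tool_rot: [2.216, 2.216, 0.006]
ft_force: [-0.3, -0.0, -0.0]
grip_width: 0.603
grip_force: 0.0
```

>>> jog_arm(moves=[0.15, 0.11, 0, 0, 0, 0, 0.2, 0.3, 0.22, 0, 0, 0, 0, 0.2, 0.45, 0.33, 0, 0, 0, 0, 0.2, 0.65, 0.47, 0, 0, 0, 0, 0.2, 0.65, 0.47, 0, 0, 0, 0, 0.2, 0.65, 0.47, 0, 0, 0, 0, 0.2, 0.65, 0.47, 0, 0, 0, 0, 0.2, 0.65, 0.47, 0, 0, 0, 0, 0.2])

```text
time: 7.55
position: [0.6483, -0.0013, 0.2213]
tool_rot: [2.224, 2.218, -0.001]
ft_force: [-0.6, 0.2, -0.0]
grip_width: 0.596
grip_force: 0.0
```

Run:
```python
from h import *
s=ctrl.get_state();print(s['position'].__repr__(),np.array(s['tool_rot']).tolist())
b=ctrl.get_image("wrist");p=b['pixels'][:,:,::-1];cv2.imwrite("pics/w2.png",p)
cv2.imwrite("pics/c5.png",cv2.resize(p[70:190,70:200],None,fx=5,fy=5,interpolation=cv2.INTER_CUBIC))
```

```text
array([ 0.64833639, -0.00132292,  0.22129159]) [2.2241457402457074, 2.217717158185148, -0.0007643564551035638]
```

View pics/c5.png

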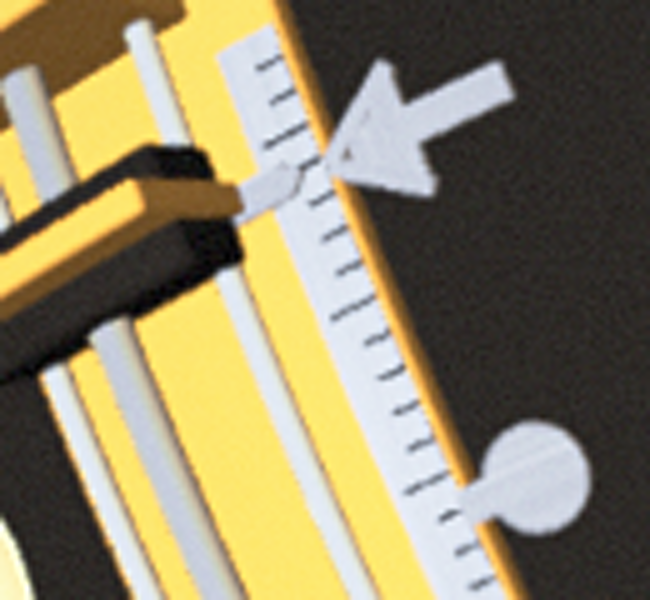

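The wrist view shows the pointer tip at crop (300,172), lying on the arrow's line, which passes (300,174). The error is about 1 mm and the arm is clear of everything.

```bash
python3 -c "
from bench import ctrl
print(ctrl.close_job())"
```

```text
the job is handed in; nothing more can be done
None
```

I turned the handwheel about 310° clockwise until the pointer stood at the arrow-shaped tab, within about 1 mm in the last wrist picture. I then let go, moved the arm clear and handed the job in at about 7.6 s; no verdict came back.

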